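Stroke the cowl louvres shut

ROBOT

A 6-joint arm with a two-finger parallel gripper is mounted at the origin on the work surface. World frame = base frame: x ahead of the robot, y to its left, z up, the work surface at z = 0. Lengths are in mm, angles in rad, forces in N, time in s.
With the tool pointing down it reaches from about 325 to 850 mm from the base axis. Payload 15.5 kg.
Tool frame: the origin (TCP) lies between the finger pads; the fingertips stand 19 mm ahead of it and the grasp point (between the pads) is the TCP (arm.finger_overhang is the distance from the TCP to the fingertips, in mm); z points along the fingers, y is the line along which they close (so a half turn about z gives the same grasp; the last joint's range is limited). The gripper opens to 91 mm and grips with 3 to 60 N. Pads are 32 mm wide; open, the fingers measure 118 mm over their backs; the gripper's body (76 mm by 178 mm) begins 60 mm behind the grasp point.
Start: joints at [-1.44, 0.494, 1.345, -0, 1.302, -0.096], TCP at [139.93, -609.136, 232.915] pointing down, gripper open.
Joint ranges: [-2.91, 2.91], [-0.82, 2.16], [0.22, 2.67], [-1.22, 4.37], [0.12, 2.79], [-3.08, 3.08]. Speed limits (rad/s): [1.89, 1.89, 2.57, 3.01, 3.01, 3.01].

INTERFACE

Orientations are given as a unit quaternion [x, y, z, w].
In Python, from cell import arm gives the robot as it stands. The module is installed in compiled form; this text tells all that it offers. Calls block until the motion is done:
- arm.movep(position, orientation): joint-space move of the TCP to a pose.
- arm.move_straight(position, attitude=None, max_speed=150): straight line of the TCP; attitude=None keeps the orientation; max_speed is the mean speed in mm/s.
- arm.goto_joints(angles): joint-space move.
- arm.grip(opening, f_grip=None): finger opening in mm; f_grip is the grip in N (None keeps the last); returns when the fingers have stopped.
- arm.wait(seconds).
- arm.inverse_kinematics(position, orientation): joint angles nearest the present ones, or None.
- arm.observe(): the state.
- arm.snapshot(name): name is "scene" or "side" or "wrist"; returns the picture (400x640x3 uint8, blue, green, red); there is no depth.
- arm.camera_model(name): a dict with "fx", "fy", "cx", "cy" (pixels), "eye" and "orientation" of the camera in the world. Camera axes: x right, y down, z forward; pixel columns grow to the right and rows downward; lengths in mm; the calibration is good to about 2 mm. The wrist camera is an equidistant fisheye: a pixel r from the principal point sees the ray r / f radians off the axis. A picture is of the moment at which its call begins: read the wrist's pose just before it. camera_model takes no time and is no camera call; for the wrist camera it gives the pose at the moment of the call.
A pose or a line that the arm cannot do raises arm.MotionError and nothing moves.
- arm.sign_off(): hands the job in; it is judged then, once.
The state is a dict: "clock": time; "joint_positions": joint angles; "joint_vel": joint speeds; "joint_torque": joint torques, N m; "eef_pos": TCP position; "tool_rot": TCP orientation; "ft_force": force on the tool from outside, world axes, zero at the start; "ft_torque": the same for the moment, N m; "opening": finger opening in mm; "finger_force": force on a finger pad.
Only numpy, scipy, OpenCV 4.12 (cv2) and the standard library are available. Lean on these libraries where they do the work, as an engineer would, in place of code of your own. Each camera call takes 0.05 s, during which the arm holds its last target. There are 200 camera calls.

TASK

Run your fingertips lightly along the curved row of five louvres on the vent panel, in the direction the flaps fold, so that they are laid shut one after another from the first (the one at the hinge-side end of the row) to the last, and all lie flat on the panel; then take the hand away. Only stroke the flaps: do not press hard, do not shove, tip or lift the panel, and leave the die on it and the other things on the bench alone.

Things in the scene. Friction and masses are not known exactly. Their poses are not given: they have to be found in the camera images.
- panel: Loose grey aluminium vent panel, 160 (x) by 280 (y) by 8 mm, 1 kg, flat on the bench at any yaw. Origin: centre of its underside; z up. On top, five louvres at 40 mm pitch follow an arc of radius 150 mm centred at x = -120 mm, y = 0 in its frame, anticlockwise from above: louvre 1 at the -y end, louvre 5 at the +y end, bulging to +x.
- hinge1 (a point): Middle of the hinge line of louvre 1, 10 mm above the bench: an aluminium flap 28 mm long (along the row), 36 mm wide, 3 mm thick, hinged at its end towards louvre 1's end of the row, free edge towards louvre 5's end. Shut, its upper face is 11.5 mm above the bench. The point turns with the flap: x from hinge to free edge, y along the hinge.
- louvre1 (a joint): Angle of louvre 1 in rad: 0 shut flat on the panel, up to 1.2 standing open (free edge up). Stiff hinge of about 0.01 N m: stays where it is left; a few newtons move it.
- hinge2 (a point): Middle of the hinge line of louvre 2, 10 mm above the bench: an aluminium flap 28 mm long (along the row), 36 mm wide, 3 mm thick, hinged at its end towards louvre 1's end of the row, free edge towards louvre 5's end. Shut, its upper face is 11.5 mm above the bench. The point turns with the flap: x from hinge to free edge, y along the hinge.
- louvre2 (a joint): Angle of louvre 2 in rad: 0 shut flat on the panel, up to 1.2 standing open (free edge up). Stiff hinge of about 0.01 N m: stays where it is left; a few newtons move it.
- hinge3 (a point): Middle of the hinge line of louvre 3, 10 mm above the bench: an aluminium flap 28 mm long (along the row), 36 mm wide, 3 mm thick, hinged at its end towards louvre 1's end of the row, free edge towards louvre 5's end. Shut, its upper face is 11.5 mm above the bench. The point turns with the flap: x from hinge to free edge, y along the hinge.
- louvre3 (a joint): Angle of louvre 3 in rad: 0 shut flat on the panel, up to 1.2 standing open (free edge up). Stiff hinge of about 0.01 N m: stays where it is left; a few newtons move it.
- hinge4 (a point): Middle of the hinge line of louvre 4, 10 mm above the bench: an aluminium flap 28 mm long (along the row), 36 mm wide, 3 mm thick, hinged at its end towards louvre 1's end of the row, free edge towards louvre 5's end. Shut, its upper face is 11.5 mm above the bench. The point turns with the flap: x from hinge to free edge, y along the hinge.
- louvre4 (a joint): Angle of louvre 4 in rad: 0 shut flat on the panel, up to 1.2 standing open (free edge up). Stiff hinge of about 0.01 N m: stays where it is left; a few newtons move it.
- hinge5 (a point): Middle of the hinge line of louvre 5, 10 mm above the bench: an aluminium flap 28 mm long (along the row), 36 mm wide, 3 mm thick, hinged at its end towards louvre 1's end of the row, free edge towards louvre 5's end. Shut, its upper face is 11.5 mm above the bench. The point turns with the flap: x from hinge to free edge, y along the hinge.
- louvre5 (a joint): Angle of louvre 5 in rad: 0 shut flat on the panel, up to 1.2 standing open (free edge up). Stiff hinge of about 0.01 N m: stays where it is left; a few newtons move it.
- die: Bystander: steel dimple die, stepped round, 30 mm across at the foot, 26 mm high, standing loose on the panel inside the curve of the row. Origin: centre of its underside.
- jar: Bystander: closed clear jar with black cap, 60 mm across, 85 mm high, on the bench. Origin: centre of its underside.
- screwdriver: Bystander: screwdriver lying on the bench, about 200 mm long along its x. Origin: underside, on its axis.
- cup: Bystander: white mug, 76 mm across, 90 mm high, on the bench. Origin: centre of its underside.

How it is judged (in metres and radians):
On the way, in this order (a step that is already met when the one before it is completed fails the run):
1. louvre 1 is laid shut (under 0.25 rad) (value of joint louvre1 below 0.25 rad), for 0.05 s.
2. louvre 2 is laid shut (under 0.25 rad) after the one before it (value of joint louvre2 below 0.25 rad), for 0.05 s.
3. louvre 3 is laid shut (under 0.25 rad) after the one before it (value of joint louvre3 below 0.25 rad), for 0.05 s.
4. louvre 4 is laid shut (under 0.25 rad) after the one before it (value of joint louvre4 below 0.25 rad), for 0.05 s.
5. louvre 5 is laid shut (under 0.25 rad) after the one before it (value of joint louvre5 below 0.25 rad), for 0.05 s.
At the end, for the whole second after the job is handed in: All five louvres stand at less than 0.25 rad (free edge less than 7 mm up); the panel lies flat and at rest within 20 mm of where it was, the die upright on it, and the die, jar, mug and screwdriver are within 25 mm of where they were (value of joint each of louvre1, louvre2, louvre3, louvre4, louvre5 below 0.25 rad and distance of panel from where it was at the start of the episode below 0.02 m and angle between panel's own z axis and vertical below 0.05 rad and linear speed of panel below 0.02 m/s and distance of each of die, jar, screwdriver, cup from where it was at the start of the episode below 0.025 m and angle between die's own z axis and vertical below 0.1 rad); the robot touches nothing.
It fails at once if the panel is shoved (a hinge or its middle more than 20 mm), tipped or lifted (distance of any of panel, hinge1, hinge5 from where it was at the start of the episode above 0.02 m or angle between panel's own z axis and vertical above 0.08 rad).
It fails at once if the fingers press on the panel or its louvres with more than 35 N (contact force between the fingers and panel above 35 N).
It fails at once if a bystander is moved more than 25 mm or lifted (distance of any of die, jar, screwdriver, cup from where it was at the start of the episode above 0.025 m).
It also fails if it takes over 38 s, if anything falls off the work surface, if the arm or the gripper's body presses on something with over 40 N, if the wrist force passes 120 N, or if a joint passes its speed limit or range.

## Working session

There is one attempt and no reset: what is moved stays moved. The work goes in short steps, each a Python script; the robot and the scene stay as the last script left them, time stands still between calls to the robot, and variables do not carry over. Pictures are saved under pics/ and viewed, at most 10 in all, crops included, and the job is handed in when it is done.

```bash
mkdir -p pics; python3 - <<'E'
from cell import arm
import cv2
for n in ("scene","side"):
    cv2.imwrite(f"pics/{n}.png",arm.snapshot(n)); print(n,arm.camera_model(n))
s=arm.observe(); print(s["clock"],s["eef_pos"],s["tool_rot"],s["opening"])
E
```

```text
scene {'fx': 366.0230574500073, 'fy': 366.0230574500073, 'cx': 322.1333124795603, 'cy': 200.1624306087306, 'eye': array([880.23577518, 392.60964049, 863.89752258]), 'orientation': array([ 0.36360597,  0.88406752, -0.27300421, -0.10809264])}
side {'fx': 391.6322854841125, 'fy': 391.6322854841125, 'cx': 312.9055364315368, 'cy': 201.76285646603833, 'eye': array([-67.2251945 , 808.95646862, 600.60152483]), 'orientation': array([-0.23530899,  0.82952093, -0.48369018,  0.15022824])}
0.1 [ 139.87772754 -608.80885263  232.3957532 ] [ 9.93632479e-01  1.12668459e-01 -1.34176567e-05 -5.60442439e-04] 90.90145464483133
```

View pics/scene.png

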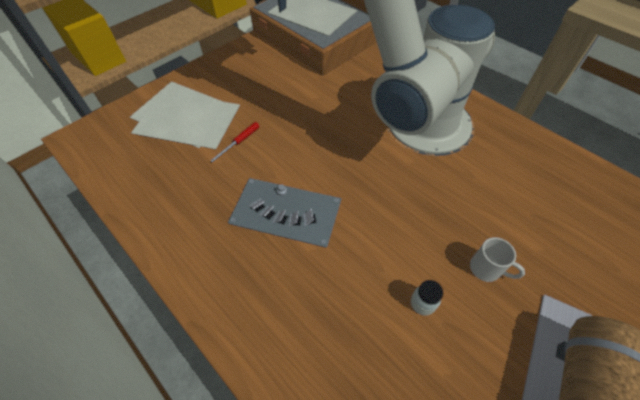

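View pics/side.png

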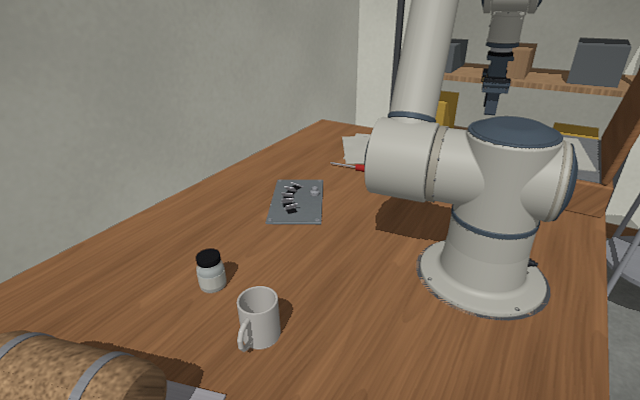

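The scene view shows the panel at about (250,180), (340,199), (327,245), (230,225). The die is at (281,189) and the louvres run from (258,205) to (313,215). The row bulges down in the image, so panel +x points down, +y points right, and louvre 1 is at the left.

```bash
cat > h.py <<'E'
from cell import arm
import cv2, numpy as np
from scipy.spatial.transform import Rotation as R
def cast(m,px,z,fish=False):
    px=np.atleast_2d(px).astype(float); d=np.c_[(px[:,0]-m["cx"])/m["fx"],(px[:,1]-m["cy"])/m["fy"]]
    if fish:
        r=np.linalg.norm(d,axis=1,keepdims=True); d=np.c_[d/np.maximum(r,1e-9)*np.sin(r),np.cos(r)]
    else: d=np.c_[d,np.ones(len(d))]
    w=R.from_quat(m["orientation"]).apply(d); e=np.array(m["eye"]); return e+w*((z-e[2])/w[:,2])[:,None]
def panelfit(w):
    (c,(a,b),t)=cv2.minAreaRect(w[:,:2].astype(np.float32)); return np.array(c),(a,b),t,cv2.boxPoints((c,(a,b),t))
E
python3 - <<'E'
from h import *
for n,box in (("scene",(220,170,350,255)),("side",(260,172,332,230))):
    im=cv2.imread(f"pics/{n}.png"); m=arm.camera_model(n); x0,y0,x1,y1=box
    hsv=cv2.cvtColor(im,cv2.COLOR_BGR2HSV); b,g,r=[im[:,:,i].astype(int) for i in range(3)]
    k=((b>=r-5)).astype(np.uint8); z=np.zeros_like(k); z[y0:y1,x0:x1]=k[y0:y1,x0:x1]
    c=max(cv2.findContours(z,0,2)[0],key=cv2.contourArea)[:,0]
    print(n,cv2.contourArea(c),panelfit(cast(m,c,8)))
m=arm.camera_model("scene")
print(cast(m,[[281,191]],12),cast(m,[[258,208],[315,220]],12), cast(m,[[210,162],[258,125]],10))
cv2.imwrite("pics/crop.png",cv2.resize(cv2.imread("pics/scene.png")[165:260,220:350],None,fx=6,fy=6,interpolation=cv2.INTER_CUBIC))
print(arm.camera_model("wrist"))
E
```

```text
scene 4653.5 (array([573.05279541, -73.9016571 ]), (159.32765197753906, 277.1107177734375), 30.097917556762695, array([[ 434.64743,    6.02248],
       [ 573.61273, -233.7253 ],
       [ 711.4581 , -153.82579],
       [ 572.49286,   85.92198]], dtype=float32))
side 2125.0 (array([565.09368896, -68.67295837]), (157.7339630126953, 278.7712707519531), 29.879638671875, array([[ 427.27112  ,   12.8947525],
       [ 566.1493   , -228.82053  ],
       [ 702.91626  , -150.24066  ],
       [ 564.0381   ,   91.47461  ]], dtype=float32))
[[ 540.35914987 -129.06813825   12.        ]] [[ 623.77936598 -130.274016     12.        ]
 [ 538.49335431    9.29285743   12.        ]] [[ 621.49611169 -364.97854785   10.        ]
 [ 418.14665784 -385.05742403   10.        ]]
{'fx': 309.70691628693146, 'fy': 309.70691628693146, 'cx': 320.71594886093317, 'cy': 198.9095331837577, 'eye': array([ 213.25179368, -591.53547967,  385.35408322]), 'orientation': array([ 0.77510953, -0.61713604, -0.08492723,  0.10552577])}
```

View pics/crop.png

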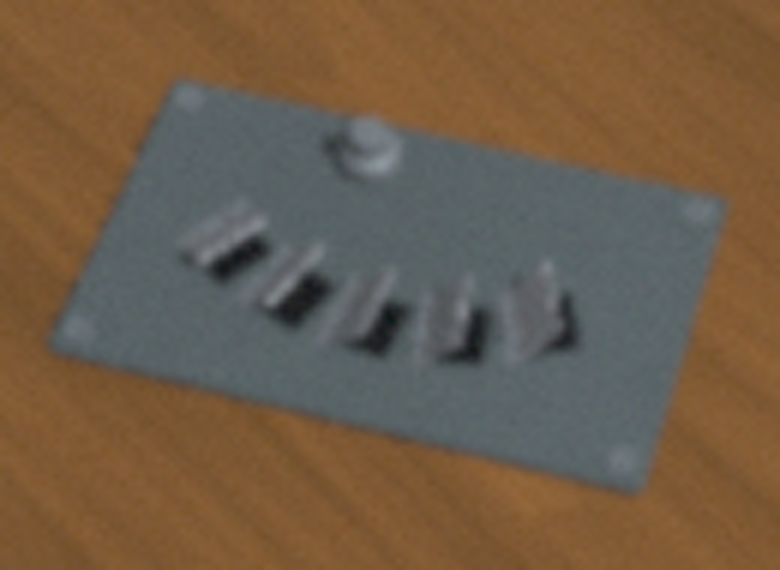

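The crop shows a plain rectangle with the die on the near-robot side (crop 365,150) and the flaps opening to the right. Panel yaw is about 30° and its centre is about (570,-71), with both views agreeing within 9 mm. I'll close the fingers and take a look with the wrist camera.

```bash
cat >> h.py <<'E'
def quat(a): return [np.cos(a/2),np.sin(a/2),0,0]   # tool down, tool x at world yaw a
def world(p,C,yaw): c,s=np.cos(yaw),np.sin(yaw); return C+np.array([c*p[0]-s*p[1],s*p[0]+c*p[1]])
E
python3 - <<'E'
from h import *
C=np.array([570,-71.]); y=np.radians(30)
arm.grip(0,5); 
arm.movep([*world((-30,0),C,y),200],quat(y))
arm.wait(0.3)
m=arm.camera_model("wrist"); im=arm.snapshot("wrist"); cv2.imwrite("pics/w.png",im)
import pickle; pickle.dump(m,open("wm.pkl","wb"))
s=arm.observe(); print(m,s["clock"],s["opening"],s["eef_pos"],s["ft_force"])
for th in np.linspace(-.85,.9,8):
    p=world((-120+150*np.cos(th),150*np.sin(th)),C,y); print(th,p,arm.inverse_kinematics([*p,33],quat(y+th)))
E
```

```text
{'fx': 309.70691628693146, 'fy': 309.70691628693146, 'cx': 320.71594886093317, 'cy': 198.9095331837577, 'eye': array([609.13905148, -47.96180359, 352.94154489]), 'orientation': array([ 0.85794166, -0.49556951, -0.06792811,  0.11718681])} 4.1667 0.39331739302883517 [544.02058827 -86.21129947 199.99419693] [0.25240983 0.73229984 0.32704847]
-0.85 [ 608.15730749 -179.09545149] [-3.80541230e-01  7.39998896e-01  1.49877001e+00 -4.44089210e-16
  9.02823746e-01  1.51665632e+00]
-0.6 [ 615.63937842 -142.44903778] [-3.21840776e-01  7.37964076e-01  1.50438965e+00 -4.44089210e-16
  8.99238927e-01  1.32535678e+00]
-0.35 [ 613.82238205 -105.09077836] [-2.65413854e-01  7.29084260e-01  1.52904178e+00 -4.44089210e-16
  8.83466610e-01  1.13178370e+00]
-0.09999999999999998 [602.81929039 -69.34342885] [-2.12908153e-01  7.13959487e-01  1.57155375e+00 -4.44089210e-16
  8.56079422e-01  9.34289398e-01]
0.15000000000000002 [583.31422241 -37.4295863 ] [-1.66221850e-01  6.93603282e-01  1.62997605e+00 -4.44089210e-16
  8.18013320e-01  7.30975701e-01]
0.4 [556.51990876 -11.33349888] [-1.27639683e-01  6.69378850e-01  1.70174218e+00 -4.44089210e-16
  7.70471627e-01  5.19557868e-01]
0.65 [524.10229008   7.3223051 ] [-9.99833964e-02  6.42941192e-01  1.78379434e+00 -4.44089210e-16
  7.14857119e-01  2.97214155e-01]
0.9 [488.07693689  17.3778981 ] [-8.67497155e-02  6.16191340e-01  1.87261415e+00 -4.44089210e-16
  6.52787164e-01  6.04478357e-02]
```

View pics/w.png

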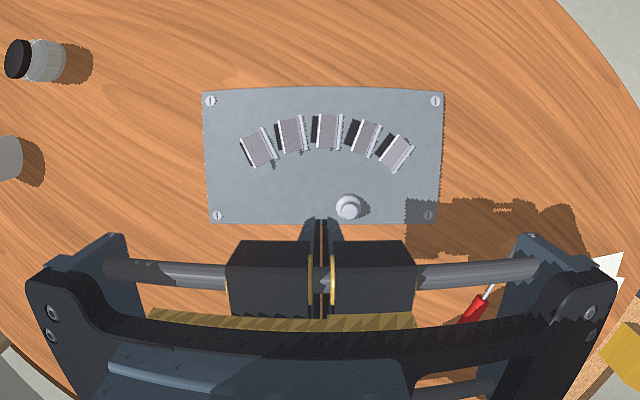

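The wrist view shows the panel with screws at (210,101), (435,101), (428,215) and (218,215), and the die at (348,207). The bright hinge strips are on the right of each flap: louvre 1 about (403,160), 2 (371,138), 3 (338,130), 4 (303,133), 5 (264,145). All five stand open to the left.

```bash
python3 - <<'E'
from h import *
import pickle; m=pickle.load(open("wm.pkl","rb"))
im=cv2.imread("pics/w.png")
s=cast(m,[[210,101],[435,101],[428,215],[218,215]],9,True)[:,:2]
print(s, [np.linalg.norm(s[i]-s[i-3]) for i in range(4)])
C=s.mean(0); d=(s[0]+s[1]-s[2]-s[3]); yaw=np.arctan2(d[1],d[0]); e=s[0]+s[3]-s[1]-s[2]; print("C",C,"yaw",yaw,np.arctan2(e[1],e[0])-np.pi/2)
b,g,r=[im[:,:,i].astype(int) for i in range(3)]
k=(b>=r-5).astype(np.uint8); z=np.zeros_like(k); z[80:235,195:450]=k[80:235,195:450]; z[212:,300:345]=0;z[190:,403:]=0
c=max(cv2.findContours(z,0,2)[0],key=cv2.contourArea)[:,0]; print(panelfit(cast(m,c,8,True)))
w=cast(m,[[403,160],[371,138],[338,130],[303,133],[264,145],[348,209]],12,True)[:,:2]-C
cy,sy=np.cos(yaw),np.sin(yaw); p=np.c_[w[:,0]*cy+w[:,1]*sy,-w[:,0]*sy+w[:,1]*cy]
print(p.round(1)); q=p+[120,0]; print(np.linalg.norm(q,axis=1).round(1),np.arctan2(q[:,1],q[:,0]).round(3))
cv2.imwrite("pics/wc.png",cv2.resize(im[85:230,195:450],None,fx=3,fy=3,interpolation=cv2.INTER_CUBIC))
E
```

```text
[[ 563.37200001   71.56855699]
 [ 692.01862256 -150.84554603]
 [ 573.82972103 -219.3401179 ]
 [ 446.00119377    2.38089397]] [np.float64(256.939655787174), np.float64(136.6020600870627), np.float64(255.93034108078916), np.float64(136.24550954819262)]
C [568.80538434 -74.05905324] yaw 0.5289368334108032 0.5236893204702024
(array([569.20141602, -73.1537323 ]), (158.8468475341797, 279.0480041503906), 30.0424861907959, array([[ 430.5966  ,    7.863125],
       [ 570.29974 , -233.696   ],
       [ 707.8063  , -154.1706  ],
       [ 568.1031  ,   87.388535]], dtype=float32))
[[ -1.7 -90.9]
 [ 22.6 -53.2]
 [ 31.2 -16.5]
 [ 28.1  21.8]
 [ 15.6  65.6]
 [-59.3 -28.6]]
[149.2 152.2 152.1 149.7 150.7  67.1] [-0.655 -0.357 -0.109  0.146  0.451 -0.441]
```

View pics/wc.png

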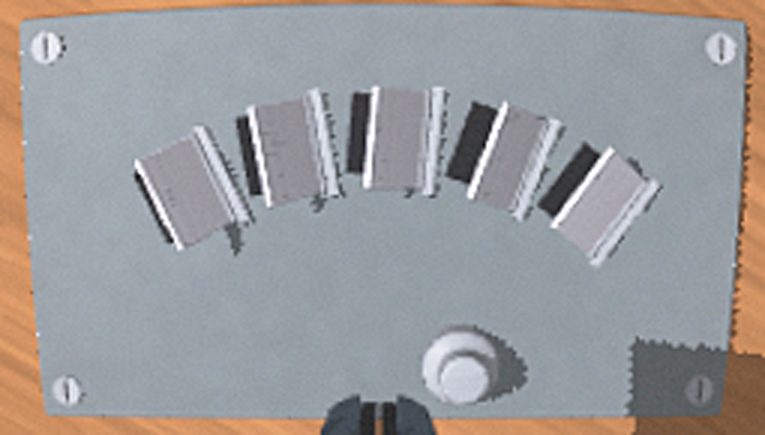

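The crop confirms the row: hinges 1 to 5 run right to left, the radii come out at 149–152 mm against 150 expected, and the screw spacing is consistent. I'll make a high pass first, with tips at 26 mm, which lays the flaps halfway (about 0.5 rad).

```bash
cat >> h.py <<'E'
C0=np.array([569,-73.5]); Y0=0.5245
def pose(th,tip): return [*world((-120+150*np.cos(th),150*np.sin(th)),C0,Y0),tip+arm.finger_overhang],quat(Y0+th)
def stroke(t0,t1,tip,v,lim=10):
    f0=np.array(arm.observe()["ft_force"]); out=[]
    for th in np.linspace(t0,t1,int(np.ceil((t1-t0)/.1))+1)[1:]:
        p,q=pose(th,tip); arm.move_straight(p,q,max_speed=v); s=arm.observe()
        f=np.array(s["ft_force"])-f0; out.append((round(th,2),f.round(1).tolist(),round(s["eef_pos"][2]-19,1)))
        if np.linalg.norm(f)>lim: print("STOP"); break
    for o in out: print(*o)
    print(arm.observe()["clock"])
E
python3 - <<'E'
from h import *
p,q=pose(-.88,70); arm.movep(p,q)
p,q=pose(-.88,26); arm.move_straight(p,q,max_speed=80)
stroke(-.88,.75,26,70)
p,q=pose(.75,60); arm.move_straight(p,q,max_speed=120)
cv2.imwrite("pics/s2.png",cv2.resize(arm.snapshot("scene")[165:260,220:350],None,fx=5,fy=5,interpolation=cv2.INTER_CUBIC))
E
```

```text
-0.78 [0.0, 0.7, -0.4] 26.4
-0.69 [0.2, 0.7, -0.0] 26.1
-0.59 [-0.5, 1.0, -0.8] 26.1
-0.5 [-0.4, 0.3, -0.7] 26.0
-0.4 [-0.1, 0.4, -0.1] 26.0
-0.3 [-0.5, -0.6, -0.1] 26.0
-0.21 [0.6, 0.5, -0.0] 26.1
-0.11 [-0.9, 0.8, -1.0] 26.1
-0.02 [-1.0, -0.1, -0.3] 26.1
0.08 [0.2, -0.2, 0.1] 26.1
0.17 [-1.0, 0.5, -0.5] 26.1
0.27 [-0.0, -0.3, -1.3] 26.1
0.37 [0.4, 0.3, -0.2] 26.1
0.46 [0.5, 0.5, -0.5] 26.1
0.56 [-0.6, 0.5, -0.8] 26.1
0.65 [-0.5, 1.4, -0.3] 26.1
0.75 [-1.1, -0.4, 0.1] 26.1
11.7333
```

View pics/s2.png

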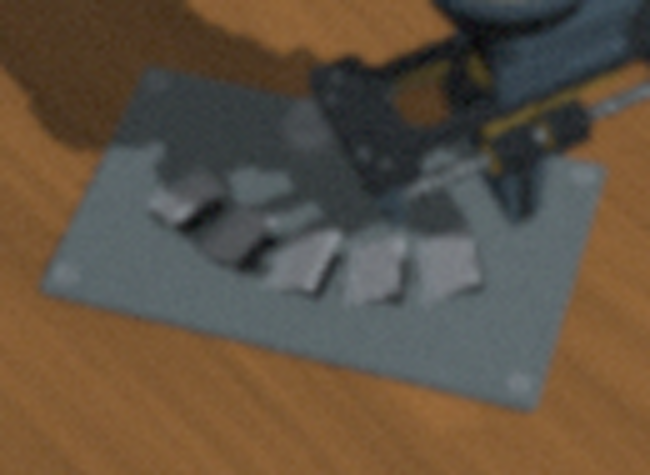

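The flaps are partly laid, with edge shadows still showing, and the panel hasn't moved. Forces stayed around 1 N. Next is the low pass, tips at 14 mm, from louvre 1 to 5.

```bash
python3 - <<'E'
from h import *
p,q=pose(-.1,110); arm.movep(p,q)
p,q=pose(-.88,70); arm.movep(p,q)
p,q=pose(-.88,14); arm.move_straight(p,q,max_speed=80)
stroke(-.88,.76,14,60)
p,q=pose(.76,60); arm.move_straight(p,q,max_speed=120)
p,q=world((-30,0),C0,Y0),quat(Y0); arm.movep([*p,200],q); arm.wait(.2)
m=arm.camera_model("wrist"); im=arm.snapshot("wrist")
print(cast(m,[[210,101]],9,True),arm.observe()["clock"])
cv2.imwrite("pics/w3.png",cv2.resize(im[85:230,195:450],None,fx=3,fy=3,interpolation=cv2.INTER_CUBIC))
E
```

```text
-0.78 [-1.4, 0.1, -0.4] 14.4
-0.69 [-0.8, 0.5, -1.0] 14.0
-0.59 [-1.2, -1.2, 0.3] 14.0
-0.49 [-0.6, -1.5, -0.4] 14.0
-0.4 [-1.0, 0.1, -0.6] 14.0
-0.3 [-0.6, 0.7, 0.0] 14.0
-0.2 [-2.1, -0.1, 0.1] 14.0
-0.11 [-0.7, -1.1, -0.7] 14.1
-0.01 [-0.8, -0.4, -0.3] 14.0
0.08 [-0.6, 0.1, 0.1] 14.1
0.18 [-1.2, -0.6, -0.6] 14.0
0.28 [-1.6, -1.1, 0.0] 14.1
0.37 [-0.9, -0.7, 0.3] 14.1
0.47 [-1.2, -0.1, -0.4] 14.1
0.57 [-0.8, -0.6, -0.3] 14.0
0.66 [-1.2, -0.8, -0.2] 14.1
0.76 [-0.9, -1.2, -0.3] 14.1
21.1333
[[560.84339674  70.00701476   9.        ]] 22.6
```

View pics/w3.png

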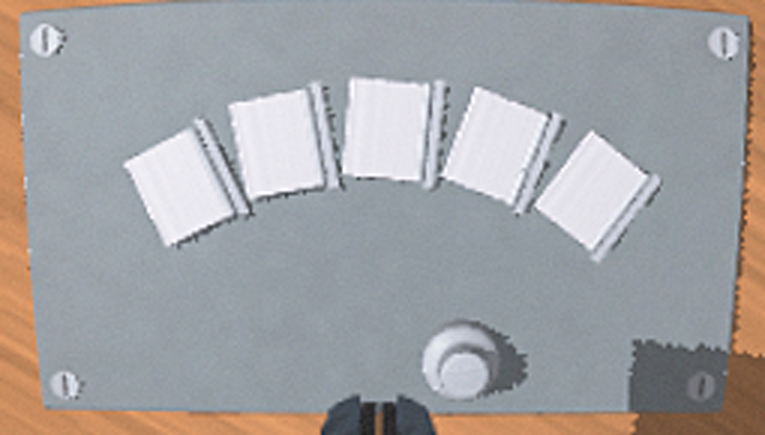

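The picture shows all five flaps lying flat and evenly lit with no gaps. The panel and die haven't moved, and the hand is clear.

```bash
python3 -c "
from cell import arm
print(arm.sign_off())"
```

```text
the job is handed in; nothing more can be done
None
```

I stroked the five louvres shut in order from 1 to 5 with forces reading about 2 N or less, the last wrist-camera view showed them all flat with the panel and die in place, and I handed the job in at about 23 s; no verdict was returned.

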